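# Seat the swivel bearing cup in the chair hub

### The arm

A 6-joint arm with a two-finger parallel gripper is mounted at the origin on the work surface. World frame = base frame: x ahead of the robot, y to its left, z up, the work surface at z = 0. Lengths are in m, angles in rad, forces in N, time in s.
With the tool pointing down it reaches from about 0.325 to 0.775 m from the base axis. Payload 5.5 kg.
Tool frame: the origin (TCP) lies between the finger pads; the fingertips stand 14 mm ahead of it and the grasp point (between the pads) lies 5 mm behind it; z points along the fingers, x is the direction in which the jaws open and shut, and the axes are right-handed (so a half turn about z gives the same grasp; the last joint's range is limited). The gripper opens to 85 mm and grips with 20 to 120 N. Pads are 22 mm wide; open, the fingers measure 114 mm over their backs; the gripper's body (76 mm by 85 mm) begins 54 mm behind the grasp point. The pads swing forward as they close: fully open they stand 13 mm farther back than shut.
Start: joints at [1.08, 0.091, 1.231, -0, 1.82, -0.057], TCP at [0.252, 0.544, 0.245] pointing down, gripper open.
Joint ranges: [-2.87, 2.87], [-0.86, 2.18], [0.17, 2.46], [-1.51, 4.65], [0.06, 2.69], [-2.65, 2.65]. Speed limits (rad/s): [2.57, 2.57, 3.01, 3.14, 3.14, 3.14].

### API

Orientations are given as a unit quaternion [x, y, z, w].
In Python, from cell import env, eyes, models gives the robot as it stands. The module is installed in compiled form; this text tells all that it offers.
- The arm moves only by the shell command python3 -m inch 'ROWS' [FORCE]. ROWS is JSON, a list of rows, each a list of 7 numbers: the gripper's target within -1 to 1 (shut at 1, half-way at 0, fully open at -1), then the shift along the tool's x, y, z each as a share of 4 cm, from -1 to 1, then the turn, a rotation vector about the tool's x, y, z each as a share of 6 degrees, from -1 to 1. In form: [[gripper, x, y, z, wx, wy, wz], ...]. A call has 1 to 12 rows; each row shifts and turns the commanded pose from where the row before left it, along the tool's axes as they then stand; what a row does not reach is not made up. A row lasts 1/10 s, in which the tool goes at most 50 mm and 8.59 degrees, less where a joint would pass 70% of its speed; a pose out of reach is approached as far as the arm can. A call with a number of a shift or a turn outside -1 to 1 is refused whole. A call with a gripper value outside its range is refused whole. The fingers move at their own pace and stop on an object; FORCE is the grip in N (left out, the last holds). Time passes only in rows, so rows that do not move let the fingers close. It gives the time, the measured TCP pose, the force and the opening at its end, in the units of the state.
- env.observe(): the state, without advancing time (a new reading comes with each control period).
- eyes.get_image(name): name is "scene" or "top" or "wrist"; returns a dict with "image" (420x560x3 uint8, red, green, blue), "fx", "fy", "cx", "cy" (pixels), "rvec" (rotation vector, rad) and "tvec" (3), from world to camera coordinates, as OpenCV has them; the wrist camera has in their place "T_tool_cam" (4x4, takes a point from camera to tool coordinates, whose origin is the TCP and whose axes are the tool frame's). Camera axes: x right, y down, z forward; pixel columns grow to the right and rows downward; lengths in m; the calibration is good to about 2 mm. A picture is of the moment at which its call begins: read the wrist's pose just before it. There is no depth.
- env.job_done(): hands the job in, once; it reports no verdict.
Trained networks look in the newest picture that a camera, given by its name, has taken for a name from the list of things; names that differ only in an ending like _2 or _b are one class to them, and where a whole thing is asked for, a point or a joint stands for the part that bears it (a point fixed in the world has none). Each returns a list of dicts, best first, with "p" (0 to 1); they miss things now and then, are a little off and sometimes report something else, mostly with a low value. They report only what shows in the picture. A call takes as long as a camera call. They do not tell look-alikes from the thing itself.
- models.spot_in(camera, label): "extent" ([left, top, right, bottom] in pixels, round what is visible of it).
- models.tip_of(camera, label): "at" ([column, row] in pixels: a listed point, or the origin of a listed thing).
The state is a dict: "time_s": time; "joints": joint angles; "joint_velocities": joint speeds; "effort": joint torques, N m; "eef_pos": TCP position; "tcp_rot": TCP orientation; "wrist_force": force on the tool from outside, world axes, zero at the start; "wrist_torque": the same for the moment, N m; "finger_gap": finger opening in m.
Only numpy, scipy, OpenCV 4.12 (cv2) and the standard library are available. Lean on these libraries where they do the work, as an engineer would, in place of code of your own. Each camera call takes 0.05 s, during which the arm holds its last target. There are 200 camera calls.

### The job

Pick up the steel bearing cup and set it gently, flange uppermost, in the bore of the chair's swivel hub, where it stands proud on three stiff shoes. Then drive it home by pressing on its rim over one shoe after another, a couple of millimetres at a time so that it goes in square and never cocks, and feel the force so that it is never forced hard, until the flange lies flush on the hub all round. Let go of it and leave the other things on the table where they are.

Things in the scene. Friction and masses are not known exactly. Their poses are not given: they have to be found in the camera images.
- hub: Chair swivel hub, fixed to the table: grey square foot plate 124 x 124 x 8 mm under a round aluminium boss, 92 mm outside, top face 45 mm above the table, with an upright bore. Origin at the centre of the underside, on the bore's axis, z up. Three steel shoes stand in the bore at 0, 120 and 240 degrees from its x axis towards y; a rib outside the boss, 4 mm below its face, marks each.
- bore (a point): Centre of the mouth of the bore (70.4 mm diameter) in the plane of the boss's top face, axes as the hub's. The cup's foot has 1.2 mm play all round in it (greased). At no time, knocks included, may the cup bear on hub and shoes with more than 32 N. Pressed in the middle or as a whole the cup needs over 34 N; with 12 to 14 N on the rim over one shoe only that shoe gives.
- shoe_a (a point): Fixed point in the plane of the boss's face over the first shoe, 26 mm from the bore's axis (hub's x direction): where to press. Shoes reach 21 to 35 mm from the axis, 16 mm wide; their tops start 9 to 10.5 mm below the face, unequally. Each slides straight down on its own when it itself bears 11 to 12 N, stays where pushed, does not spring back and can go 12 mm below its highest place.
- shoe_b (a point): The same fixed point over the second shoe, 120 degrees round from the first (anticlockwise from above).
- shoe_c (a point): The same fixed point over the third shoe, 240 degrees round from the first.
- cup: Loose steel bearing cup, 0.35 kg, 30 mm high, standing on its foot. From below: foot 68 mm diameter, 16 mm high (lower edge chamfered 2 mm); flange 80 mm diameter, at 16 to 20 mm height; collar 56 mm outside, 46 mm inside, at 20 to 30 mm, open at the top. Gripped by the collar from above. Origin at the centre of the foot's underside, z up its axis.
- rim (a point): Centre of the collar's top edge, 30 mm above the cup's origin. This edge (23 to 28 mm from the axis) is what is pressed. Started in the bore, the cup stands on the shoes with its rim about 20 mm above the boss's face and its flange 5.5 to 7 mm clear; home, the flange lies on the face, the rim is 14 mm above it and the cup's origin 16 mm below point bore.
- organizer: Bystander: closed yellow parts box with a clear lid, 110 x 170 x 61 mm, origin under its centre.
- hammer: Bystander: small hammer lying on the table, not to be used.
- carton: Bystander: flat blue carton 100 x 65 x 30 mm, origin under its centre.
- grease_jar: Bystander: jar with a black cap, 64 mm diameter, 70 mm high, origin under its centre.
Not all that is in view belongs to the job. Several things have the shape of the cup; the one meant has the colours described above.

How it is judged:
By the outcome, as a careful person would: the job done as asked, in the order asked, and still so for the second after the job is handed in, with the robot touching nothing.
It also fails if it takes over 72 s, if anything falls off the work surface, if the arm or the gripper's body presses on something with over 40 N, if the wrist force passes 120 N, or if a joint passes its speed limit or range.

## Working session

There is one attempt and no reset: what is moved stays moved. The work goes in short steps, Python scripts to look and compute and a shell command to move; the robot and the scene stay as the last step left them, time stands still between calls to the robot, and variables do not carry over. Pictures are saved under pics/ and viewed, about 8 in all and at most 12, crops included, and the job is handed in when it is done.

```bash
mkdir -p pics; cat > h.py <<'E'
import numpy as np, cv2
from cell import env, eyes, models
from scipy.spatial.transform import Rotation as R
def cam(name):
    s=env.observe(); d=eyes.get_image(name)
    K=np.array([[d['fx'],0,d['cx']],[0,d['fy'],d['cy']],[0,0,1]])
    if 'rvec' in d:
        M=cv2.Rodrigues(np.array(d['rvec'],float))[0].T; c=-M@np.array(d['tvec'],float).ravel()
    else:
        T=np.eye(4);T[:3,:3]=R.from_quat(s['tcp_rot']).as_matrix();T[:3,3]=s['eef_pos']
        T=T@np.array(d['T_tool_cam']); M=T[:3,:3]; c=T[:3,3]
    return d['image'],K,M,c
def onz(px,K,M,c,z):
    r=M@np.linalg.inv(K)@np.array([px[0],px[1],1.]); return c+r*(z-c[2])/r[2]
def proj(p,K,M,c):
    q=K@(M.T@(np.array(p)-c)); return q[:2]/q[2]
def save(im,n): cv2.imwrite('pics/'+n,cv2.cvtColor(im,cv2.COLOR_RGB2BGR))
E
python3 - <<'E'
from h import *
np.set_printoptions(precision=4,suppress=True)
s=env.observe(); print(s)
ims=[]
for n in('top','scene'):
    im,K,M,c=cam(n); save(im,n+'.png'); print(n,c,K[0,0])
    for l,z in(('cup',0),('rim',.03),('bore',.045),('shoe_a',.045),('hub',0)):
        for t in models.tip_of(n,l): print(l,np.round(t['at'],1),round(t['p'],2),onz(t['at'],K,M,c,z))
    if n=='top':
        for l in('cup','hub','hammer','organizer','carton','grease_jar'): print(l,[(np.round(t['extent']),round(t['p'],2)) for t in models.spot_in(n,l)])
E
```

```text
{'time_s': 0.0, 'joints': array([ 1.0803,  0.0919,  1.2319, -0.    ,  1.8198, -0.0567]), 'joint_velocities': array([ 0.0003,  0.0018, -0.0013, -0.0001,  0.0006,  0.001 ]), 'effort': array([  0.0001, -45.8769, -41.7994,  -0.0005,   0.0126,  -0.    ]), 'eef_pos': array([0.2521, 0.5442, 0.2441]), 'tcp_rot': array([ 0.8427,  0.5384, -0.0009,  0.0005]), 'wrist_force': array([ 0.8621,  0.6053, -0.5488]), 'wrist_torque': array([-0.0112, -0.0061, -0.0377]), 'finger_gap': 0.08524723741741905}
top [0.3819 0.0112 1.2013] 525.8584804617162
cup [353.  190.9] 0.68 [ 0.6798 -0.177   0.    ]
cup [387.1 294.9] 0.63 [ 0.4332 -0.2314  0.    ]
cup [365.  239.5] 0.59 [ 0.5626 -0.1939  0.    ]
rim [365.1 237.3] 0.87 [ 0.5631 -0.1895  0.03  ]
rim [354.5 185.2] 0.83 [ 0.6856 -0.177   0.03  ]
rim [389.8 293.5] 0.67 [ 0.4346 -0.2316  0.03  ]
bore [228.9 231.3] 0.87 [0.594  0.1151 0.045 ]
shoe_a [237.9 221.6] 0.85 [0.6147 0.094  0.045 ]
shoe_a [217.6 231.9] 0.84 [0.5943 0.1403 0.045 ]
shoe_a [238.1 243.3] 0.56 [0.5656 0.0959 0.045 ]
hub [235.4 236.2] 0.9 [0.5898 0.1046 0.    ]
cup [(array([347., 224., 381., 25
[... 361 characters left out ...]
., 138., 289.]), 0.59)]
scene [1.4646 0.1382 0.8626] 436.5012251677607
cup [227.6 168.1] 0.85 [ 0.4413 -0.2317  0.    ]
cup [224.4 227.6] 0.67 [ 0.6916 -0.1732 -0.    ]
cup [228.2 194.8] 0.58 [ 0.5618 -0.1974  0.    ]
cup [332.3 212.4] 0.52 [0.5887 0.1107 0.    ]
rim [226.9 159.4] 0.86 [ 0.4356 -0.2322  0.03  ]
rim [223.8 215.3] 0.81 [ 0.6746 -0.1761  0.03  ]
rim [230.6 187.4] 0.78 [ 0.5614 -0.1871  0.03  ]
bore [333.4 197.5] 0.89 [0.5758 0.1099 0.045 ]
bore [176.5 167. ] 0.32 [ 0.5125 -0.3655  0.045 ]
shoe_a [327.9 205.1] 0.71 [0.6082 0.0979 0.045 ]
shoe_a [330.9 196.7] 0.68 [0.5736 0.1028 0.045 ]
shoe_a [343.6 203.1] 0.61 [0.594  0.1392 0.045 ]
hub [329.7 211.6] 0.96 [0.5866 0.1032 0.    ]
```

```bash
python3 -c "
import cv2
a=cv2.imread('pics/top.png')[90:330,90:430];cv2.imwrite('pics/topc.png',cv2.resize(a,None,fx=2.3,fy=2.3,interpolation=cv2.INTER_CUBIC))"
```

```text
(no output)
```

View pics/topc.png

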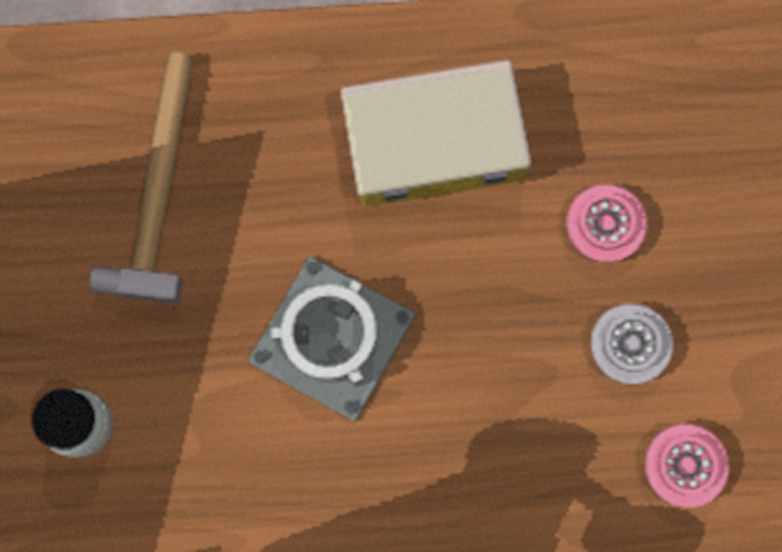

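View pics/scene.png

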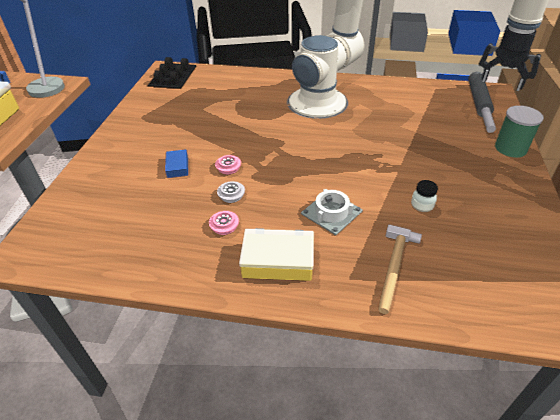

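The steel cup is the middle one, at crop (632,343), world about (0.562, -0.19). The other two are pink. The hub boss centre is at crop (328,331), with ribs at (356,286), (276,332) and (355,377). Next I'll move over the hub.

```bash
python3 -m inch '[[-1,-0.53,1,0,0,0,0],[-1,-0.53,1,0,0,0,0],[-1,-0.53,1,0,0,0,0],[-1,-0.53,1,0,0,0,0],[-1,-0.53,1,0,0,0,0],[-1,-0.53,1,0,0,0,0],[-1,-0.53,1,0,0,0,0],[-1,-0.53,1,0,0,0,0],[-1,-0.53,1,0,0,0,0],[-1,-0.53,1,0,0,0,0],[-1,-0.53,1,0,0,0,0],[-1,-0.53,1,0,0,0,0]]'; python3 -m inch '[[-1,0,0,0,0,0,-0.83],[-1,0,0,0,0,0,-0.83],[-1,0,0,0,0,0,-0.83],[-1,0,0,0,0,0,-0.83],[-1,0,0,0,0,0,-0.83],[-1,0,0,0,0,0,0],[-1,0,0,0,0,0,0]]'
cat > look.py <<'E'
from h import *
import sys
np.set_printoptions(precision=4,suppress=True)
s=env.observe(); print(s['time_s'],s['eef_pos'],R.from_quat(s['tcp_rot']).as_matrix()[:,0],s['wrist_force'],s['finger_gap'])
im,K,M,c=cam('wrist'); save(im,sys.argv[1]); np.savez('last.npz',K=K,M=M,c=c)
for a in sys.argv[2:]:
    l,z=a.split(':')
    for t in models.tip_of('wrist',l): print(l,np.round(t['at'],1),round(t['p'],2),onz(t['at'],K,M,c,float(z)))
E
python3 look.py w1.png bore:.045 shoe_a:.045 hub:0
```

```text
time_s: 2.1
eef_pos: [0.5817, 0.1101, 0.2455]
tcp_rot: [0.843, 0.538, 0.0, 0.0]
wrist_force: [0.7, 0.1, -0.1]
finger_gap: 0.0856
time_s: 2.8
eef_pos: [0.5808, 0.1119, 0.2453]
tcp_rot: [0.708, 0.707, -0.0, -0.0]
wrist_force: [-0.3, 0.2, 0.1]
finger_gap: 0.0853
2.8 [0.5808 0.1119 0.2453] [ 0.0015  1.     -0.    ] [-0.3008  0.2329  0.0606] 0.08534400737453766
bore [274.4 190.3] 0.71 [0.5916 0.1045 0.045 ]
shoe_a [263.9 205.2] 0.98 [0.6074 0.0936 0.045 ]
shoe_a [301.3 189. ] 0.9 [0.5903 0.1316 0.045 ]
shoe_a [266.1 167.9] 0.82 [0.5687 0.0965 0.045 ]
hub [279.  179.3] 0.68 [0.591  0.1088 0.    ]
```

View pics/w1.png

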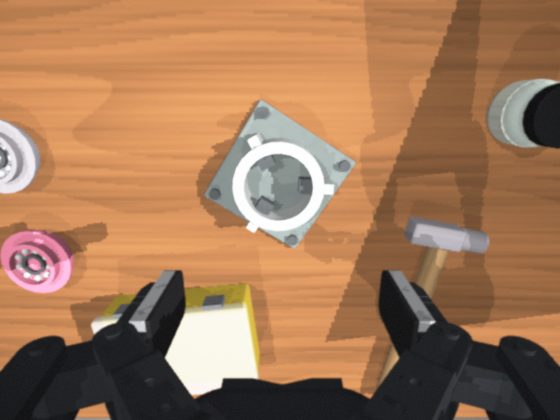

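The wrist view shows the white boss ring centred at about (279,187), with ribs at (330,188), (255,141) and (252,226). I'll fit the ring accurately.

```bash
cat > ring.py <<'E'
from h import *
import sys
np.set_printoptions(precision=4,suppress=True)
f,thr,u0,v0,u1,v1=sys.argv[1],*map(int,sys.argv[2:7]); z=float(sys.argv[7])
d=np.load('last.npz');K,M,c=d['K'],d['M'],d['c']
g=cv2.cvtColor(cv2.imread('pics/'+f),cv2.COLOR_BGR2HSV)
m=((g[...,2]>thr)&(g[...,1]<40)).astype(np.uint8)*255
k=np.zeros_like(m);k[v0:v1,u0:u1]=m[v0:v1,u0:u1]
cs,h=cv2.findContours(k,cv2.RETR_CCOMP,cv2.CHAIN_APPROX_NONE)
for i,q in enumerate(cs):
    if len(q)<60: continue
    P=np.array([onz(p[0],K,M,c,z)[:2] for p in q])
    hull=P
    A=np.c_[2*P,np.ones(len(P))]
    w=np.ones(len(P))
    for _ in range(15):
        x=np.linalg.lstsq(A*w[:,None],(P**2).sum(1)*w,rcond=None)[0]; r=np.sqrt(x[2]+x[0]**2+x[1]**2)
        e=abs(np.hypot(*(P-x[:2]).T)-r); w=1/(1+(e/.0008)**2)
    print('hole' if h[0][i][3]>=0 else 'outer',len(q),x[:2],'diam',2*r,'med err',np.median(e))
E
python3 ring.py w1.png 200 200 110 360 250 .045; python3 ring.py w1.png 170 200 110 360 250 .045
python3 - <<'E'
from h import *
d=np.load('last.npz');K,M,c=d['K'],d['M'],d['c']
for p in((330,188),(255,141),(252,226)):print(onz(p,K,M,c,.041))
E
python3 -m inch '[[-1,-1,-0.04,0,0,0,0],[-1,-1,-0.04,0,0,0,0],[-1,-1,-0.04,0,0,0,0],[-1,-1,-0.04,0,0,0,0],[-1,-1,-0.04,0,0,0,0],[-1,-1,-0.04,0,0,0,0],[-1,-1,-0.04,0,0,0,0],[-1,-0.55,-0.02,0,0,0,0],[-1,0,0,0,0,0,0],[-1,0,0,0,0,0,0]]'; python3 look.py w2.png rim:.03 cup:0
```

```text
outer 323 [0.5892 0.1083] diam 0.0924165640802426 med err 0.0005203847205339923
hole 196 [0.5887 0.1085] diam 0.06970769998557073 med err 0.00024240002757390522
outer 88 [0.5835 0.0935] diam 0.025086204191970256 med err 0.002560579133323744
outer 443 [0.5817 0.1169] diam 0.11534138480305453 med err 0.005033274934095375
hole 196 [0.5888 0.1084] diam 0.06890253389101493 med err 0.0003974088502409212
[0.59040565 0.16105835 0.041     ]
[0.54284752 0.08588456 0.041     ]
[0.63176464 0.08032966 0.041     ]
time_s: 4.0
eef_pos: [0.569, -0.1903, 0.2451]
tcp_rot: [0.707, 0.707, 0.0, -0.0]
wrist_force: [-1.0, 0.5, 1.0]
finger_gap: 0.0856
4.0 [ 0.569  -0.1903  0.2451] [0.0007 1.     0.0006] [-0.9672  0.5011  1.0085] 0.08560429759937088
rim [295.3 274.4] 0.93 [ 0.6837 -0.1748  0.03  ]
rim [237.8  36.8] 0.9 [ 0.4375 -0.2304  0.03  ]
rim [281.1 166.7] 0.72 [ 0.5586 -0.1908  0.03  ]
cup [294.7 262.3] 0.86 [ 0.6839 -0.1743  0.    ]
cup [239.3  41.1] 0.67 [ 0.4368 -0.2326  0.    ]
cup [284.6 163.7] 0.66 [ 0.5613 -0.1869  0.    ]
```

```bash
for t in 140 165 190; do python3 ring.py w2.png $t 220 105 340 215 .02; done
python3 -c "
import cv2
a=cv2.imread('pics/w2.png')[90:230,200:360];cv2.imwrite('pics/w2c.png',cv2.resize(a,None,fx=4,fy=4,interpolation=cv2.INTER_CUBIC))"
```

```text
outer 211 [ 0.5609 -0.1884] diam 0.07881384060129604 med err 0.0002459699978939467
hole 117 [ 0.5613 -0.1885] diam 0.025281492670521197 med err 0.0008936984711267991
outer 211 [ 0.5609 -0.1884] diam 0.07881384060129604 med err 0.0002459699978939467
hole 73 [ 0.5678 -0.1843] diam 0.035168773880752034 med err 0.001135044342906063
hole 78 [ 0.5615 -0.1883] diam 0.027249425589497635 med err 0.00036366628956361214
outer 211 [ 0.5609 -0.1884] diam 0.07881096196132571 med err 0.0002474320651473863
hole 131 [ 0.566  -0.1849] diam 0.04016196477541682 med err 0.001170852982743234
```

View pics/w2c.png

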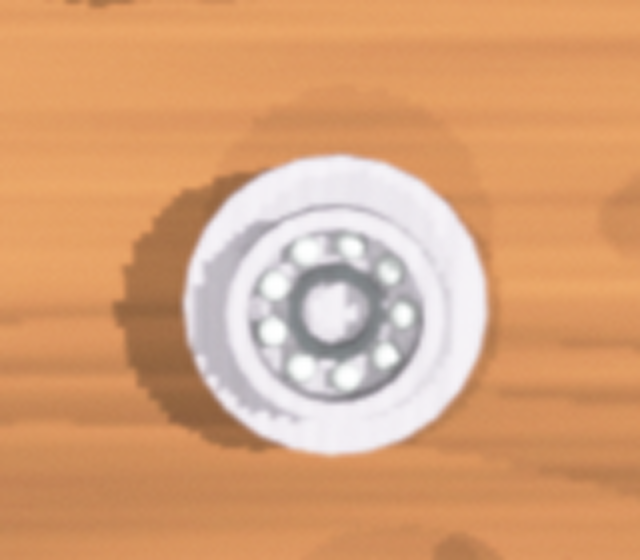

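```bash
python3 -m inch '[[-0.5,0.05,-0.2,0,0,0,0],[-0.5,0,0,1,0,0,0],[-0.5,0,0,1,0,0,0],[-0.5,0,0,1,0,0,0],[-0.5,0,0,1,0,0,0],[-0.5,0,0,0.5,0,0,0],[-0.5,0,0,0,0,0,0],[-0.5,0,0,0,0,0,0],[-0.5,0,0,0,0,0,0]]' 30; python3 look.py w3.png rim:.03
```

```text
time_s: 5.05
eef_pos: [0.5622, -0.1883, 0.068]
tcp_rot: [0.707, 0.708, 0.001, 0.002]
wrist_force: [-0.4, 0.5, -0.1]
finger_gap: 0.0639
5.05 [ 0.5622 -0.1883  0.068 ] [-0.0013  1.     -0.0015] [-0.3826  0.4644 -0.1029] 0.0639005909536835
rim [280.9 248.5] 0.86 [ 0.5613 -0.1888  0.03  ]
```

View pics/w3.png

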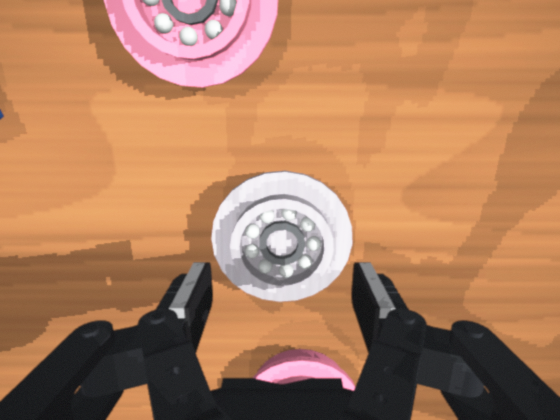

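The wrist view shows the cup centred between the fingertips: collar at about (282,240), tips at columns 210 and 352. Descending slowly while watching the force.

```bash
python3 -m inch '[[-0.5,0,-0.03,0.3,0,0,0],[-0.5,0,0,0.3,0,0,0],[-0.5,0,0,0,0,0,0],[-0.5,0,0,0,0,0,0]]'; python3 -m inch '[[-0.5,0,0,0.05,0,0,0],[-0.5,0,0,0,0,0,0]]';python3 -m inch '[[-0.5,0,0,0.05,0,0,0],[-0.5,0,0,0,0,0,0]]';python3 -m inch '[[-0.5,0,0,0.05,0,0,0],[-0.5,0,0,0,0,0,0]]'
```

```text
time_s: 5.55
eef_pos: [0.5592, -0.1879, 0.0401]
tcp_rot: [0.707, 0.707, -0.0, -0.001]
wrist_force: [-0.5, 0.4, 0.4]
finger_gap: 0.064
time_s: 5.75
eef_pos: [0.5599, -0.1882, 0.0393]
tcp_rot: [0.707, 0.707, 0.0, 0.0]
wrist_force: [-0.1, 0.2, -0.5]
finger_gap: 0.064
time_s: 5.95
eef_pos: [0.5598, -0.1882, 0.0372]
tcp_rot: [0.707, 0.707, -0.0, -0.0]
wrist_force: [-0.3, 0.8, -0.3]
finger_gap: 0.0642
time_s: 6.15
eef_pos: [0.5597, -0.1881, 0.035]
tcp_rot: [0.707, 0.707, -0.0, -0.0]
wrist_force: [0.3, 0.4, 0.0]
finger_gap: 0.0642
```

```bash
python3 -m inch '[[-0.5,0,0.03,0.05,0,0,0],[-0.5,0,0,0,0,0,0]]';python3 -m inch '[[-0.5,0,0,0.03,0,0,0],[-0.5,0,0,0,0,0,0]]' ;python3 -m inch '[[0.2,0,0,0,0,0,0],[0.2,0,0,0,0,0,0],[0.2,0,0,0,0,0,0],[0.2,0,0,0,0,0,0],[0.2,0,0,0,0,0,0]]' 40
```

```text
time_s: 6.35
eef_pos: [0.561, -0.1881, 0.0329]
tcp_rot: [0.707, 0.707, -0.0, -0.0]
wrist_force: [-0.6, 0.6, 0.2]
finger_gap: 0.064
time_s: 6.55
eef_pos: [0.561, -0.1882, 0.0319]
tcp_rot: [0.707, 0.707, -0.0, -0.0]
wrist_force: [-0.5, 0.1, 0.6]
finger_gap: 0.064
time_s: 7.05
eef_pos: [0.5612, -0.1882, 0.0322]
tcp_rot: [0.707, 0.707, 0.0, 0.0]
wrist_force: [0.4, -0.3, 0.0]
finger_gap: 0.0542
```

```bash
python3 -m inch '[[0.2,0,0,-0.2,0,0,0],[0.2,0,0,-0.5,0,0,0],[0.2,0,0,0,0,0,0],[0.2,0,0,0,0,0,0]]' 40; python3 -m inch '[[0.2,0,0,-0.9,0,0,0],[0.2,0,0,-0.9,0,0,0],[0.2,0.7,0.07,0,0,0,0],[0.2,0.9,0.09,0,0,0,0],[0.2,0.9,0.09,0,0,0,0],[0.2,0.9,0.09,0,0,0,0],[0.2,0.9,0.08,0,0,0,0],[0.2,0.9,0.08,0,0,0,0],[0.2,0.9,0.08,0,0,0,0],[0.2,0.7,0.07,0,0,0,0],[0.2,0.61,0.05,0,0,0,0],[0.2,0,0,0,0,0,0]]'; python3 -m inch '[[0.2,0,0,0,0,0,0],[0.2,0,0,0,0,0,0],[0.2,0,0,0,0,0,0]]'; python3 look.py w4.png rim:.13 bore:.045; python3 - <<'E'
from h import *
im,K,M,c=cam('scene'); save(cv2.resize(im[100:260,220:440],None,fx=3,fy=3,interpolation=cv2.INTER_CUBIC),'s2.png')
E
```

```text
time_s: 7.45
eef_pos: [0.5612, -0.1882, 0.0601]
tcp_rot: [0.707, 0.707, 0.0, 0.0]
wrist_force: [0.9, 0.4, -3.5]
finger_gap: 0.0546
time_s: 8.65
eef_pos: [0.588, 0.1114, 0.1302]
tcp_rot: [0.705, 0.709, -0.001, -0.001]
wrist_force: [-0.9, -0.2, -2.9]
finger_gap: 0.0545
time_s: 8.95
eef_pos: [0.5887, 0.1072, 0.1317]
tcp_rot: [0.707, 0.707, -0.0, -0.0]
wrist_force: [-0.2, 0.4, -3.7]
finger_gap: 0.0541
8.95 [0.5887 0.1072 0.1317] [ 0.0006  1.     -0.0004] [-0.1902  0.3558 -3.7246] 0.054058230339424085
rim [278.4 285. ] 0.94 [0.5882 0.1057 0.13  ]
```

View pics/w4.png

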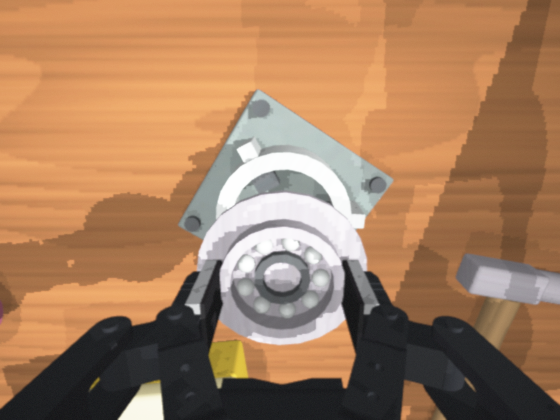

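View pics/s2.png

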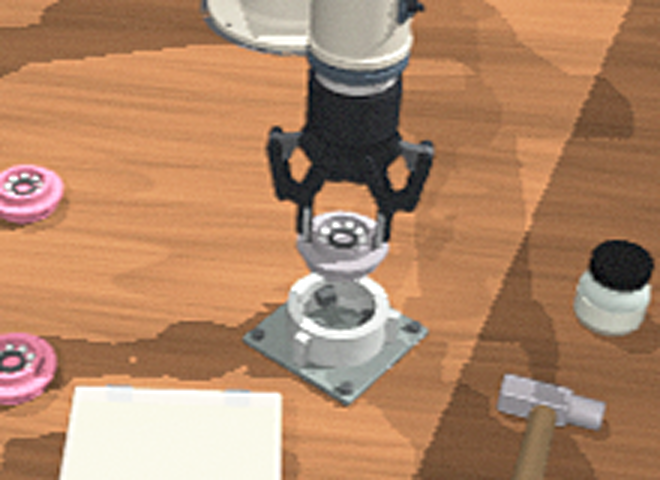

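The cup hangs level in the jaws over the hub in both views. The boss ring shows behind it in the wrist view, at about (285,190). Aligning to the fitted bore centre (0.589, 0.1084) and lowering.

```bash
python3 -m inch '[[0.2,0.03,0.01,0.4,0,0,0],[0.2,0,0,0.4,0,0,0],[0.2,0,0,0.3,0,0,0],[0.2,0,0,0.15,0,0,0],[0.2,0,0,0,0,0,0],[0.2,0,0,0,0,0,0],[0.2,0,0,0,0,0,0]]' 40; python3 -m inch '[[0.2,0,0,0.04,0,0,0],[0.2,0,0,0,0,0,0],[0.2,0,0,0,0,0,0]]';python3 -m inch '[[0.2,0,0,0.025,0,0,0],[0.2,0,0,0,0,0,0]]'
```

```text
time_s: 9.85
eef_pos: [0.5897, 0.1095, 0.083]
tcp_rot: [0.707, 0.707, 0.001, 0.001]
wrist_force: [-0.2, -0.8, -3.1]
finger_gap: 0.0542
time_s: 10.15
eef_pos: [0.5893, 0.1095, 0.0807]
tcp_rot: [0.707, 0.707, 0.0, 0.0]
wrist_force: [-0.3, 1.2, -3.3]
finger_gap: 0.0544
time_s: 10.35
eef_pos: [0.5892, 0.1095, 0.0794]
tcp_rot: [0.707, 0.707, -0.0, -0.0]
wrist_force: [0.2, 0.0, -3.7]
finger_gap: 0.0541
```

```bash
python3 -m inch '[[0.2,-0.028,0,0.02,0,0,0],[0.2,0,0,0,0,0,0]]' 40; python3 -m inch '[[0.2,0,0,0.02,0,0,0],[0.2,0,0,0,0,0,0]]';python3 -m inch '[[0.2,0,0,0.02,0,0,0],[0.2,0,0,0,0,0,0]]';python3 -m inch '[[0.2,0,0,0.02,0,0,0],[0.2,0,0,0,0,0,0]]'
```

```text
time_s: 10.55
eef_pos: [0.5892, 0.1082, 0.0785]
tcp_rot: [0.707, 0.707, -0.0, -0.0]
wrist_force: [0.2, -1.0, -3.6]
finger_gap: 0.0545
time_s: 10.75
eef_pos: [0.5891, 0.1083, 0.0777]
tcp_rot: [0.707, 0.707, -0.0, -0.0]
wrist_force: [-0.3, -0.0, -3.6]
finger_gap: 0.054
time_s: 10.95
eef_pos: [0.5891, 0.1084, 0.0769]
tcp_rot: [0.707, 0.707, -0.0, -0.0]
wrist_force: [-0.2, 0.5, -3.4]
finger_gap: 0.0548
time_s: 11.15
eef_pos: [0.5892, 0.1083, 0.0761]
tcp_rot: [0.707, 0.707, -0.0, -0.0]
wrist_force: [0.2, -0.3, -3.1]
finger_gap: 0.054
```

```bash
for i in 1; do python3 -m inch '[[0.2,0,0,0.02,0,0,0],[0.2,0,0,0.02,0,0,0],[0.2,0,0,0,0,0,0]]';python3 -m inch '[[0.2,0,0,0.02,0,0,0],[0.2,0,0,0.02,0,0,0],[0.2,0,0,0,0,0,0]]'; python3 -m inch '[[0.2,0,0,0.02,0,0,0],[0.2,0,0,0.02,0,0,0],[0.2,0,0,0,0,0,0]]';done | grep -E "eef|force"
```

```text
eef_pos: [0.5891, 0.1083, 0.0745]
wrist_force: [0.6, 0.3, -2.5]
eef_pos: [0.5892, 0.1083, 0.0729]
wrist_force: [0.1, 0.3, -3.0]
eef_pos: [0.5891, 0.1083, 0.0713]
wrist_force: [-0.1, 0.4, -3.3]
```

```bash
(python3 -m inch '[[0.2,0,0,0.025,0,0,0],[0.2,0,0,0.025,0,0,0],[0.2,0,0,0,0,0,0]]';python3 -m inch '[[0.2,0,0,0.015,0,0,0],[0.2,0,0,0,0,0,0]]'; python3 -m inch '[[0.2,0,0,0.015,0,0,0],[0.2,0,0,0,0,0,0]]')| grep -E "eef|force"
```

```text
eef_pos: [0.5891, 0.1083, 0.0692]
wrist_force: [-0.9, -0.4, -3.9]
eef_pos: [0.5892, 0.1083, 0.0688]
wrist_force: [-0.3, 0.0, -2.3]
eef_pos: [0.5892, 0.1083, 0.0682]
wrist_force: [-0.1, 0.5, -2.7]
```

```bash
(python3 -m inch '[[0.2,0,0,0.01,0,0,0],[0.2,0,0,0,0,0,0]]';python3 -m inch '[[0.2,0,0,0.01,0,0,0],[0.2,0,0,0,0,0,0]]')| grep -E "eef|force"
```

```text
eef_pos: [0.5892, 0.1083, 0.0678]
wrist_force: [-0.1, -0.2, -3.8]
eef_pos: [0.5892, 0.1083, 0.0675]
wrist_force: [-0.0, 0.4, -2.6]
```

```bash
(python3 -m inch '[[0.2,0,0,0.01,0,0,0],[0.2,0,0,0,0,0,0]]';python3 -m inch '[[0.2,0,0,0.01,0,0,0],[0.2,0,0,0,0,0,0]]')| grep -E "eef|force"
```

```text
eef_pos: [0.5894, 0.1083, 0.0674]
wrist_force: [-0.4, -0.2, -1.8]
eef_pos: [0.5895, 0.1084, 0.0673]
wrist_force: [-0.4, -0.4, 0.6]
```

```bash
(python3 -m inch '[[0.2,0,0,0.01,0,0,0],[0.2,0,0,0,0,0,0]]')| grep -E "eef|force"
```

```text
eef_pos: [0.5897, 0.1084, 0.0673]
wrist_force: [-1.9, 0.1, 5.2]
```

```bash
(python3 -m inch '[[0.2,0,0,-0.01,0,0,0],[0.2,0,0,0,0,0,0]]'; python3 -m inch '[[-0.5,0,0,0,0,0,0],[-0.5,0,0,0,0,0,0],[-0.5,0,0,0,0,0,0],[-0.5,0,0,0,0,0,0]]'; python3 -m inch '[[-0.5,0,0,-0.2,0,0,0],[-0.5,0,0,-1,0,0,0],[-0.5,0,0,-1,0,0,0],[-0.5,0,0,-1,0,0,0],[-0.5,0,0,-1,0,0,0],[-0.5,0,0,0,0,0,0],[-0.5,0,0,0,0,0,0],[-0.5,0,0,0,0,0,0]]')| grep -E "eef|force|gap"; python3 look.py w5.png rim:.065 bore:.045; python3 ring.py w5.png 165 200 110 360 250 .054
```

```text
eef_pos: [0.5896, 0.1084, 0.0672]
wrist_force: [0.3, -0.0, 3.0]
finger_gap: 0.0544
eef_pos: [0.589, 0.1083, 0.0663]
wrist_force: [0.1, 0.8, -0.0]
finger_gap: 0.0645
eef_pos: [0.5888, 0.1083, 0.2333]
wrist_force: [0.2, 0.5, -0.4]
finger_gap: 0.0642
15.15 [0.5888 0.1083 0.2333] [-0.0008  1.     -0.0003] [ 0.1925  0.4715 -0.4198] 0.06417277471373133
rim [ 20.9 265.5] 0.91 [ 0.667  -0.1478  0.065 ]
rim [282.8 187.6] 0.9 [0.588  0.1092 0.065 ]
outer 415 [0.5812 0.1175] diam 0.11150990996443301 med err 0.004549176848793371
hole 66 [0.5974 0.112 ] diam 0.03535698026311775 med err 0.0010281113810787154
hole 84 [0.5905 0.1085] diam 0.02709623967951564 med err 0.00033546799337060007
```

View pics/w5.png

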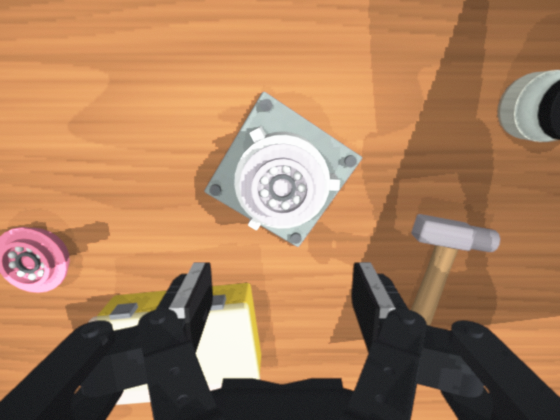

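The cup stands in the bore, seen centred at (282,185), flange up and clear of the face. Closing the fingers and going over the first shoe (rib at +y).

```bash
(python3 -m inch '[[1,0.675,0.04,0,0,0,0],[1,0,0,0,0,0,0],[1,0,0,0,0,0,0],[1,0,0,0.9,0,0,0],[1,0,0,0.9,0,0,0],[1,0,0,0.9,0,0,0],[1,0,0,0.7,0,0,0],[1,0,0,0.2,0,0,0],[1,0,0,0,0,0,0],[1,0,0,0,0,0,0],[1,0,0,0,0,0,0]]'; python3 -m inch '[[1,0,0,0.02,0,0,0],[1,0,0,0,0,0,0]]' )| grep -E "eef|force|gap"
```

```text
eef_pos: [0.592, 0.1354, 0.0933]
wrist_force: [-0.2, -0.7, 0.1]
finger_gap: -0.0001
eef_pos: [0.5913, 0.1354, 0.091]
wrist_force: [0.4, 0.2, -0.3]
finger_gap: 0.0
```

```bash
(python3 -m inch '[[1,0,-0.02,0.1,0,0,0],[1,0,0,0.06,0,0,0],[1,0,0,0.02,0,0,0],[1,0,0,0,0,0,0]]'; python3 -m inch '[[1,0,0,0.02,0,0,0],[1,0,0,0.02,0,0,0],[1,0,0,0,0,0,0]]' ;python3 -m inch '[[1,0,0,0.02,0,0,0],[1,0,0,0,0,0,0]]' )| grep -E "eef|force|gap"
```

```text
eef_pos: [0.5898, 0.1353, 0.0822]
wrist_force: [-0.1, -0.4, -0.5]
finger_gap: -0.0001
eef_pos: [0.5899, 0.1353, 0.081]
wrist_force: [-0.6, 1.2, 0.4]
finger_gap: 0.0001
eef_pos: [0.59, 0.1353, 0.0802]
wrist_force: [0.2, -0.2, -0.4]
finger_gap: -0.0
```

```bash
(python3 -m inch '[[1,0,0,0.02,0,0,0],[1,0,0,0,0,0,0]]' ;python3 -m inch '[[1,0,0,0.015,0,0,0],[1,0,0,0,0,0,0]]' )| grep -E "eef|force"
```

```text
eef_pos: [0.59, 0.1353, 0.0794]
wrist_force: [-0.7, -0.7, -1.1]
eef_pos: [0.59, 0.1353, 0.0789]
wrist_force: [-0.4, 0.1, 0.2]
```

```bash
(python3 -m inch '[[1,0,0,0.01,0,0,0],[1,0,0,0,0,0,0]]' )| grep -E "eef|force"
```

```text
eef_pos: [0.5901, 0.1354, 0.0788]
wrist_force: [-0.8, 0.0, 0.8]
```

```bash
(python3 -m inch '[[1,0,0,0.01,0,0,0],[1,0,0,0,0,0,0]]' )| grep -E "eef|force"
```

```text
eef_pos: [0.5903, 0.1354, 0.0788]
wrist_force: [-0.8, 0.6, 4.2]
```

```bash
(python3 -m inch '[[1,0,0,-0.2,0,0,0],[1,-0.5,-0.32,0,0,0,0],[1,-0.48,-0.31,0,0,0,0],[1,0,0,0,0,0,0],[1,0,0,0.1,0,0,0],[1,0,0,0.04,0,0,0],[1,0,0,0,0,0,0],[1,0,0,0,0,0,0]]';  python3 -m inch '[[1,0,0,0.015,0,0,0],[1,0,0,0,0,0,0]]')| grep -E "eef|force"
```

```text
eef_pos: [0.5649, 0.0966, 0.0801]
wrist_force: [0.9, -0.4, -0.3]
eef_pos: [0.5649, 0.0963, 0.0798]
wrist_force: [0.1, -0.5, 0.5]
```

```bash
(python3 -m inch '[[1,0,0,0.01,0,0,0],[1,0,0,0,0,0,0]]' )| grep -E "eef|force"
```

```text
eef_pos: [0.5648, 0.0961, 0.0795]
wrist_force: [0.7, -0.5, 0.3]
```

```bash
(python3 -m inch '[[1,0,0,0.01,0,0,0],[1,0,0,0,0,0,0]]' )| grep -E "eef|force"
```

```text
eef_pos: [0.5649, 0.0961, 0.0793]
wrist_force: [-0.2, 0.4, -0.0]
```

```bash
(python3 -m inch '[[1,0,0,0.01,0,0,0],[1,0,0,0,0,0,0]]';python3 -m inch '[[1,0,0,0.01,0,0,0],[1,0,0,0,0,0,0]]' )| grep -E "eef|force"
```

```text
eef_pos: [0.5651, 0.0961, 0.0792]
wrist_force: [-0.9, 0.7, 3.4]
eef_pos: [0.5652, 0.0961, 0.0792]
wrist_force: [-1.6, 0.3, 5.2]
```

```bash
(python3 -m inch '[[1,0,0,0.01,0,0,0],[1,0,0,0,0,0,0]]' ;python3 -m inch '[[1,0,0,0.01,0,0,0],[1,0,0,0,0,0,0]]' )| grep -E "eef|force"
```

```text
eef_pos: [0.5652, 0.0961, 0.0791]
wrist_force: [-1.4, -0.7, 7.4]
eef_pos: [0.5653, 0.0961, 0.0791]
wrist_force: [-1.9, -1.0, 8.7]
```

```bash
(python3 -m inch '[[1,0,0,-0.2,0,0,0],[1,-0.03,0.58,0,0,0,0],[1,-0.03,0.58,0,0,0,0],[1,0,0,0,0,0,0],[1,0,0,0.1,0,0,0],[1,0,0,0.03,0,0,0],[1,0,0,0,0,0,0],[1,0,0,0,0,0,0]]';  python3 -m inch '[[1,0,0,0.01,0,0,0],[1,0,0,0,0,0,0]]')| grep -E "eef|force"
```

```text
eef_pos: [0.6107, 0.0939, 0.0803]
wrist_force: [1.4, -0.4, -0.1]
eef_pos: [0.6112, 0.0938, 0.0801]
wrist_force: [-0.6, 0.3, -0.1]
```

```bash
(python3 -m inch '[[1,0,0,0.01,0,0,0],[1,0,0,0,0,0,0]]' ;python3 -m inch '[[1,0,0,0.01,0,0,0],[1,0,0,0,0,0,0]]' )| grep -E "eef|force"
```

```text
eef_pos: [0.6112, 0.0937, 0.0795]
wrist_force: [0.3, -0.3, -0.2]
eef_pos: [0.6113, 0.0937, 0.0791]
wrist_force: [-0.4, -0.3, -0.4]
```

```bash
(python3 -m inch '[[1,0,0,0.01,0,0,0],[1,0,0,0,0,0,0]]' ;python3 -m inch '[[1,0,0,0.01,0,0,0],[1,0,0,0,0,0,0]]' ;python3 -m inch '[[1,0,0,0.01,0,0,0],[1,0,0,0,0,0,0]]' )| grep -E "eef|force"
```

```text
eef_pos: [0.6114, 0.0937, 0.0791]
wrist_force: [-0.4, -0.5, 2.1]
eef_pos: [0.6115, 0.0938, 0.0789]
wrist_force: [-0.2, -0.2, 5.3]
eef_pos: [0.6117, 0.0938, 0.0789]
wrist_force: [-0.1, -1.2, 6.0]
```

```bash
(python3 -m inch '[[1,0,0,0.01,0,0,0],[1,0,0,0,0,0,0]]' ;python3 -m inch '[[1,0,0,0.01,0,0,0],[1,0,0,0,0,0,0]]' ;python3 -m inch '[[1,0,0,0.01,0,0,0],[1,0,0,0,0,0,0]]' )| grep -E "eef|force"
```

```text
eef_pos: [0.6119, 0.0938, 0.0789]
wrist_force: [-0.9, -1.2, 7.2]
eef_pos: [0.612, 0.0938, 0.0789]
wrist_force: [-1.3, -1.1, 8.2]
eef_pos: [0.6121, 0.0938, 0.0788]
wrist_force: [-1.2, -0.6, 8.6]
```

```bash
(python3 -m inch '[[1,0,0,0.02,0,0,0],[1,0,0,0,0,0,0]]' ;python3 -m inch '[[1,0,0,0.02,0,0,0],[1,0,0,0,0,0,0]]')| grep -E "eef|force|time"
```

```text
time_s: 23.3
eef_pos: [0.6124, 0.0936, 0.0783]
wrist_force: [-0.4, -0.9, 9.9]
time_s: 23.5
eef_pos: [0.6126, 0.0936, 0.0778]
wrist_force: [-0.9, -1.0, 10.5]
```

```bash
(python3 -m inch '[[1,0,0,0.02,0,0,0],[1,0,0,0,0,0,0]]' ;python3 -m inch '[[1,0,0,0.02,0,0,0],[1,0,0,0,0,0,0]]')| grep -E "eef|force"
```

```text
eef_pos: [0.6129, 0.0936, 0.0774]
wrist_force: [-0.7, -1.6, 11.5]
eef_pos: [0.6131, 0.0935, 0.0768]
wrist_force: [0.2, -0.9, 11.4]
```

```bash
(python3 -m inch '[[1,0,0,-0.22,0,0,0],[1,0.52,-0.27,0,0,0,0],[1,0.52,-0.26,0,0,0,0],[1,0,0,0,0,0,0],[1,0,0,0.08,0,0,0],[1,0,0,0,0,0,0],[1,0,0,0,0,0,0]]';  python3 -m inch '[[1,0,0,0.02,0,0,0],[1,0,0,0.02,0,0,0],[1,0,0,0,0,0,0]]')| grep -E "eef|force"
```

```text
eef_pos: [0.5904, 0.1347, 0.0792]
wrist_force: [0.4, 0.4, 2.3]
eef_pos: [0.5907, 0.1351, 0.0787]
wrist_force: [-0.9, 0.6, 6.1]
```

```bash
(python3 -m inch '[[1,0,0,0.02,0,0,0],[1,0,0,0.02,0,0,0],[1,0,0,0,0,0,0]]' ;python3 -m inch '[[1,0,0,0.02,0,0,0],[1,0,0,0,0,0,0]]')| grep -E "eef|force"
```

```text
eef_pos: [0.5912, 0.1353, 0.0783]
wrist_force: [-1.6, 1.6, 10.1]
eef_pos: [0.5914, 0.1355, 0.0779]
wrist_force: [0.4, 1.3, 10.6]
```

```bash
(python3 -m inch '[[1,0,0,0.02,0,0,0],[1,0,0,0.01,0,0,0],[1,0,0,0,0,0,0]]' )| grep -E "eef|force"
```

```text
eef_pos: [0.5917, 0.1357, 0.0772]
wrist_force: [-0.1, 2.8, 12.1]
```

```bash
(python3 -m inch '[[1,0,0,0.015,0,0,0],[1,0,0,0,0,0,0]]'; python3 -m inch '[[1,0,0,-0.22,0,0,0],[1,-0.5,-0.32,0,0,0,0],[1,-0.48,-0.31,0,0,0,0],[1,0,0,0,0,0,0],[1,0,0,0.06,0,0,0],[1,0,0,0,0,0,0],[1,0,0,0,0,0,0]]';  python3 -m inch '[[1,0,0,0.02,0,0,0],[1,0,0,0.02,0,0,0],[1,0,0,0,0,0,0]]')| grep -E "eef|force"
```

```text
eef_pos: [0.5919, 0.1358, 0.0768]
wrist_force: [-0.5, 2.9, 13.0]
eef_pos: [0.565, 0.0965, 0.0794]
wrist_force: [0.8, 0.1, 0.5]
eef_pos: [0.5653, 0.0966, 0.0792]
wrist_force: [-2.2, 0.2, 5.4]
```

```bash
(python3 -m inch '[[1,0,0,0.02,0,0,0],[1,0,0,0.02,0,0,0],[1,0,0,0,0,0,0]]' ;python3 -m inch '[[1,0,0,0.02,0,0,0],[1,0,0,0,0,0,0]]')| grep -E "eef|force"
```

```text
eef_pos: [0.5657, 0.0965, 0.0788]
wrist_force: [-2.8, -1.2, 10.0]
eef_pos: [0.5657, 0.0965, 0.0782]
wrist_force: [-2.8, -0.8, 9.4]
```

```bash
(python3 -m inch '[[1,0,0,0.02,0,0,0],[1,0,0,0,0,0,0]]' ;python3 -m inch '[[1,0,0,0.02,0,0,0],[1,0,0,0,0,0,0]]')| grep -E "eef|force"
```

```text
eef_pos: [0.5659, 0.0964, 0.0775]
wrist_force: [-2.5, -0.3, 11.1]
eef_pos: [0.5659, 0.0964, 0.0768]
wrist_force: [-2.6, -1.1, 10.8]
```

```bash
(python3 -m inch '[[1,0,0,-0.2,0,0,0],[1,-0.03,0.58,0,0,0,0],[1,-0.03,0.58,0,0,0,0],[1,0,0,0,0,0,0],[1,0,0,0.08,0,0,0],[1,0,0,0.02,0,0,0],[1,0,0,0,0,0,0]]';  python3 -m inch '[[1,0,0,0.02,0,0,0],[1,0,0,0.02,0,0,0],[1,0,0,0.02,0,0,0],[1,0,0,0,0,0,0]]')| grep -E "eef|force"
```

```text
eef_pos: [0.6104, 0.0939, 0.0776]
wrist_force: [0.3, 0.5, -0.2]
eef_pos: [0.6115, 0.0938, 0.0768]
wrist_force: [-0.8, 0.4, 4.8]
```

```bash
(python3 -m inch '[[1,0,0,0.02,0,0,0],[1,0,0,0.02,0,0,0],[1,0,0,0,0,0,0]]' ;python3 -m inch '[[1,0,0,0.02,0,0,0],[1,0,0,0,0,0,0]]')| grep -E "eef|force"
```

```text
eef_pos: [0.6121, 0.0938, 0.0763]
wrist_force: [-1.9, -0.5, 8.9]
eef_pos: [0.6123, 0.0938, 0.0759]
wrist_force: [-1.8, 0.0, 10.4]
```

```bash
(python3 -m inch '[[1,0,0,0.02,0,0,0],[1,0,0,0.02,0,0,0],[1,0,0,0,0,0,0]]' )| grep -E "eef|force"
```

```text
eef_pos: [0.6128, 0.0937, 0.0749]
wrist_force: [-1.1, -0.4, 10.8]
```

```bash
(python3 -m inch '[[1,0,0,-0.22,0,0,0],[1,0.52,-0.27,0,0,0,0],[1,0.52,-0.26,0,0,0,0],[1,0,0,0,0,0,0],[1,0,0,0.08,0,0,0],[1,0,0,0.02,0,0,0],[1,0,0,0,0,0,0]]';  python3 -m inch '[[1,0,0,0.02,0,0,0],[1,0,0,0.02,0,0,0],[1,0,0,0.02,0,0,0],[1,0,0,0,0,0,0]]')| grep -E "eef|force"
```

```text
eef_pos: [0.5905, 0.1348, 0.0768]
wrist_force: [-0.7, 0.6, 2.4]
eef_pos: [0.5912, 0.1351, 0.0764]
wrist_force: [-0.1, 1.9, 9.3]
```

```bash
(python3 -m inch '[[1,0,0,0.02,0,0,0],[1,0,0,0.02,0,0,0],[1,0,0,0,0,0,0]]' ;python3 -m inch '[[1,0,0,0.02,0,0,0],[1,0,0,0,0,0,0]]')| grep -E "eef|force"
```

```text
eef_pos: [0.5916, 0.1355, 0.0755]
wrist_force: [-2.2, 2.5, 10.5]
eef_pos: [0.5919, 0.1356, 0.075]
wrist_force: [-0.5, 2.3, 11.6]
```

```bash
(python3 -m inch '[[1,0,0,-0.22,0,0,0],[1,-0.5,-0.32,0,0,0,0],[1,-0.48,-0.31,0,0,0,0],[1,0,0,0,0,0,0],[1,0,0,0.06,0,0,0],[1,0,0,0.02,0,0,0],[1,0,0,0,0,0,0]]';  python3 -m inch '[[1,0,0,0.02,0,0,0],[1,0,0,0.02,0,0,0],[1,0,0,0.02,0,0,0],[1,0,0,0,0,0,0]]')| grep -E "eef|force|time"
```

```text
time_s: 32.0
eef_pos: [0.5651, 0.0965, 0.0772]
wrist_force: [0.8, 0.2, 0.8]
time_s: 32.4
eef_pos: [0.5655, 0.0966, 0.0768]
wrist_force: [-2.2, -1.0, 9.5]
```

```bash
(python3 -m inch '[[1,0,0,0.02,0,0,0],[1,0,0,0.02,0,0,0],[1,0,0,0.02,0,0,0],[1,0,0,0,0,0,0]]')| grep -E "eef|force"
```

```text
eef_pos: [0.5658, 0.0964, 0.0751]
wrist_force: [-2.6, -1.6, 12.1]
```

```bash
(python3 -m inch '[[1,0,0,-0.2,0,0,0],[1,-0.03,0.58,0,0,0,0],[1,-0.03,0.58,0,0,0,0],[1,0,0,0,0,0,0],[1,0,0,0.08,0,0,0],[1,0,0,0.02,0,0,0],[1,0,0,0,0,0,0]]';  python3 -m inch '[[1,0,0,0.02,0,0,0],[1,0,0,0.02,0,0,0],[1,0,0,0.02,0,0,0],[1,0,0,0,0,0,0]]')| grep -E "eef|force"
```

```text
eef_pos: [0.6104, 0.0939, 0.076]
wrist_force: [-0.3, 0.1, 0.4]
eef_pos: [0.6114, 0.0938, 0.0749]
wrist_force: [-0.8, -0.3, 3.6]
```

```bash
(python3 -m inch '[[1,0,0,0.02,0,0,0],[1,0,0,0.02,0,0,0],[1,0,0,0,0,0,0]]' ;python3 -m inch '[[1,0,0,0.02,0,0,0],[1,0,0,0,0,0,0]]')| grep -E "eef|force"
```

```text
eef_pos: [0.612, 0.0938, 0.0746]
wrist_force: [-2.1, 0.2, 8.6]
eef_pos: [0.6122, 0.0938, 0.0742]
wrist_force: [-1.5, -0.1, 9.8]
```

```bash
(python3 -m inch '[[1,0,0,0.02,0,0,0],[1,0,0,0.01,0,0,0],[1,0,0,0,0,0,0]]')| grep -E "eef|force"
```

```text
eef_pos: [0.6126, 0.0938, 0.0736]
wrist_force: [-1.4, 0.2, 10.1]
```

```bash
(python3 -m inch '[[1,0,0,-0.22,0,0,0],[1,0.52,-0.27,0,0,0,0],[1,0.52,-0.26,0,0,0,0],[1,0,0,0,0,0,0],[1,0,0,0.08,0,0,0],[1,0,0,0.02,0,0,0],[1,0,0,0,0,0,0]]';  python3 -m inch '[[1,0,0,0.02,0,0,0],[1,0,0,0.02,0,0,0],[1,0,0,0.02,0,0,0],[1,0,0,0,0,0,0]]')| grep -E "eef|force"
```

```text
eef_pos: [0.5904, 0.1347, 0.0753]
wrist_force: [-0.3, 0.3, 0.8]
eef_pos: [0.591, 0.1351, 0.0748]
wrist_force: [-1.3, 0.3, 8.1]
```

```bash
(python3 -m inch '[[1,0,0,0.02,0,0,0],[1,0,0,0.01,0,0,0],[1,0,0,0,0,0,0]]')| grep -E "eef|force"
```

```text
eef_pos: [0.5913, 0.1353, 0.0744]
wrist_force: [-1.6, 0.6, 11.0]
```

```bash
(python3 -m inch '[[1,0,0,0.02,0,0,0],[1,0,0,0.01,0,0,0],[1,0,0,0,0,0,0]]')| grep -E "eef|force"
```

```text
eef_pos: [0.5916, 0.1355, 0.0738]
wrist_force: [-0.2, 1.4, 11.4]
```

```bash
(python3 -m inch '[[1,0,0,-0.22,0,0,0],[1,-0.5,-0.32,0,0,0,0],[1,-0.48,-0.31,0,0,0,0],[1,0,0,0,0,0,0],[1,0,0,0.06,0,0,0],[1,0,0,0.02,0,0,0],[1,0,0,0,0,0,0]]';  python3 -m inch '[[1,0,0,0.02,0,0,0],[1,0,0,0.02,0,0,0],[1,0,0,0.02,0,0,0],[1,0,0,0,0,0,0]]')| grep -E "eef|force|time"
```

```text
time_s: 37.1
eef_pos: [0.5649, 0.0966, 0.0756]
wrist_force: [-0.2, 0.3, -0.5]
time_s: 37.5
eef_pos: [0.5654, 0.0965, 0.0752]
wrist_force: [-1.7, -0.2, 6.5]
```

```bash
(python3 -m inch '[[1,0,0,0.02,0,0,0],[1,0,0,0.01,0,0,0],[1,0,0,0,0,0,0]]')| grep -E "eef|force"
```

```text
eef_pos: [0.5657, 0.0965, 0.075]
wrist_force: [-2.3, -1.1, 9.1]
```

```bash
(python3 -m inch '[[1,0,0,0.02,0,0,0],[1,0,0,0.02,0,0,0],[1,0,0,0,0,0,0]]')| grep -E "eef|force"
```

```text
eef_pos: [0.5659, 0.0963, 0.0738]
wrist_force: [-2.7, -0.5, 11.2]
```

```bash
(python3 -m inch '[[1,0,0,0.01,0,0,0],[1,0,0,0,0,0,0]]';python3 -m inch '[[1,0,0,0.01,0,0,0],[1,0,0,0,0,0,0]]')| grep -E "eef|force"
```

```text
eef_pos: [0.5659, 0.0963, 0.0736]
wrist_force: [-2.9, -2.1, 12.5]
eef_pos: [0.566, 0.0962, 0.0734]
wrist_force: [-3.1, -0.6, 13.1]
```

```bash
(python3 -m inch '[[1,0,0,0.01,0,0,0],[1,0,0,0,0,0,0]]';python3 -m inch '[[1,0,0,0.01,0,0,0],[1,0,0,0,0,0,0]]')| grep -E "eef|force"
```

```text
eef_pos: [0.566, 0.0962, 0.0733]
wrist_force: [-4.3, -0.8, 13.3]
eef_pos: [0.5662, 0.0962, 0.0731]
wrist_force: [-3.8, -1.8, 15.1]
```

```bash
(python3 -m inch '[[1,0,0,0.01,0,0,0],[1,0,0,0,0,0,0]]';python3 -m inch '[[1,0,0,0.01,0,0,0],[1,0,0,0,0,0,0]]')| grep -E "eef|force"
```

```text
eef_pos: [0.5662, 0.0962, 0.073]
wrist_force: [-4.8, -1.0, 16.9]
eef_pos: [0.5665, 0.0963, 0.0731]
wrist_force: [-4.5, -1.4, 17.2]
```

B has seated: z has stalled at 0.0730 and the force has risen to 17 N. Now C, then A.

```bash
(python3 -m inch '[[1,0,0,-0.24,0,0,0],[1,-0.03,0.58,0,0,0,0],[1,-0.03,0.58,0,0,0,0],[1,0,0,0,0,0,0],[1,0,0,0.08,0,0,0],[1,0,0,0.02,0,0,0],[1,0,0,0,0,0,0]]';  python3 -m inch '[[1,0,0,0.02,0,0,0],[1,0,0,0.02,0,0,0],[1,0,0,0.02,0,0,0],[1,0,0,0,0,0,0]]')| grep -E "eef|force"
```

```text
eef_pos: [0.6106, 0.0939, 0.0739]
wrist_force: [0.4, 0.5, 0.7]
eef_pos: [0.6116, 0.0939, 0.0735]
wrist_force: [-0.7, 0.5, 6.9]
```

```bash
(python3 -m inch '[[1,0,0,0.02,0,0,0],[1,0,0,0.01,0,0,0],[1,0,0,0,0,0,0]]';python3 -m inch '[[1,0,0,0.01,0,0,0],[1,0,0,0.01,0,0,0],[1,0,0,0,0,0,0]]')| grep -E "eef|force"
```

```text
eef_pos: [0.6118, 0.0939, 0.0732]
wrist_force: [-2.9, 0.6, 9.9]
eef_pos: [0.6121, 0.0939, 0.0731]
wrist_force: [-2.7, -0.4, 13.1]
```

```bash
(python3 -m inch '[[1,0,0,0.01,0,0,0],[1,0,0,0.01,0,0,0],[1,0,0,0,0,0,0]]')| grep -E "eef|force"
```

```text
eef_pos: [0.6122, 0.0939, 0.073]
wrist_force: [-4.5, -0.0, 15.1]
```

```bash
(python3 -m inch '[[1,0,0,0.01,0,0,0],[1,0,0,0.01,0,0,0],[1,0,0,0,0,0,0]]')| grep -E "eef|force"
```

```text
eef_pos: [0.6125, 0.094, 0.073]
wrist_force: [-5.2, 0.5, 18.1]
```

```bash
(python3 -m inch '[[1,0,0,-0.24,0,0,0],[1,0.52,-0.27,0,0,0,0],[1,0.52,-0.26,0,0,0,0],[1,0,0,0,0,0,0],[1,0,0,0.08,0,0,0],[1,0,0,0.02,0,0,0],[1,0,0,0,0,0,0]]';  python3 -m inch '[[1,0,0,0.02,0,0,0],[1,0,0,0.02,0,0,0],[1,0,0,0.02,0,0,0],[1,0,0,0,0,0,0]]')| grep -E "eef|force"
```

```text
eef_pos: [0.5903, 0.1347, 0.0737]
wrist_force: [-0.6, 0.9, 2.0]
eef_pos: [0.5911, 0.135, 0.0734]
wrist_force: [-0.6, -0.8, 7.1]
```

```bash
(python3 -m inch '[[1,0,0,0.01,0,0,0],[1,0,0,0.01,0,0,0],[1,0,0,0,0,0,0]]';python3 -m inch '[[1,0,0,0.01,0,0,0],[1,0,0,0.01,0,0,0],[1,0,0,0,0,0,0]]')| grep -E "eef|force"
```

```text
eef_pos: [0.5913, 0.1351, 0.073]
wrist_force: [-1.5, 0.8, 9.7]
eef_pos: [0.5916, 0.1352, 0.073]
wrist_force: [-1.6, 0.7, 12.3]
```

```bash
(python3 -m inch '[[1,0,0,0.01,0,0,0],[1,0,0,0.01,0,0,0],[1,0,0,0,0,0,0]]';python3 -m inch '[[1,0,0,0.01,0,0,0],[1,0,0,0.01,0,0,0],[1,0,0,0,0,0,0]]')| grep -E "eef|force"
```

```text
eef_pos: [0.5919, 0.1352, 0.073]
wrist_force: [-2.6, 0.2, 14.8]
eef_pos: [0.5922, 0.1352, 0.0729]
wrist_force: [-2.8, 0.2, 17.9]
```

```bash
(python3 -m inch '[[1,0,0,-0.24,0,0,0],[1,-0.5,-0.32,0,0,0,0],[1,-0.48,-0.31,0,0,0,0],[1,0,0,0,0,0,0],[1,0,0,0.06,0,0,0],[1,0,0,0.02,0,0,0],[1,0,0,0,0,0,0]]';  python3 -m inch '[[1,0,0,0.02,0,0,0],[1,0,0,0.02,0,0,0],[1,0,0,0.02,0,0,0],[1,0,0,0.02,0,0,0],[1,0,0,0,0,0,0]]')| grep -E "eef|force|time"
```

```text
time_s: 44.6
eef_pos: [0.5649, 0.0966, 0.0739]
wrist_force: [0.3, -0.1, 0.7]
time_s: 45.1
eef_pos: [0.5655, 0.0964, 0.0732]
wrist_force: [-2.5, 0.5, 7.7]
```

```bash
(python3 -m inch '[[1,0,0,0.01,0,0,0],[1,0,0,0.01,0,0,0],[1,0,0,0,0,0,0]]')| grep -E "eef|force"
```

```text
eef_pos: [0.5657, 0.0964, 0.0731]
wrist_force: [-2.8, 0.8, 9.8]
```

```bash
(python3 -m inch '[[1,0,0,0.01,0,0,0],[1,0,0,0.01,0,0,0],[1,0,0,0,0,0,0]]';python3 -m inch '[[1,0,0,0.01,0,0,0],[1,0,0,0.01,0,0,0],[1,0,0,0,0,0,0]]')| grep -E "eef|force"
```

```text
eef_pos: [0.5659, 0.0964, 0.073]
wrist_force: [-4.1, -0.7, 13.1]
eef_pos: [0.5661, 0.0964, 0.0729]
wrist_force: [-4.7, -0.2, 14.3]
```

```bash
(python3 -m inch '[[1,0,0,-0.24,0,0,0],[1,-0.03,0.58,0,0,0,0],[1,-0.03,0.58,0,0,0,0],[1,0,0,0,0,0,0],[1,0,0,0.06,0,0,0],[1,0,0,0.02,0,0,0],[1,0,0,0,0,0,0]]';  python3 -m inch '[[1,0,0,0.02,0,0,0],[1,0,0,0.02,0,0,0],[1,0,0,0.02,0,0,0],[1,0,0,0.02,0,0,0],[1,0,0,0.02,0,0,0],[1,0,0,0,0,0,0]]')| grep -E "eef|force|time"
```

```text
time_s: 46.7
eef_pos: [0.6105, 0.0938, 0.0749]
wrist_force: [0.7, 0.0, 1.5]
time_s: 47.3
eef_pos: [0.6118, 0.0939, 0.0731]
wrist_force: [-2.1, 0.1, 6.5]
```

```bash
(python3 -m inch '[[1,0,0,0.01,0,0,0],[1,0,0,0.01,0,0,0],[1,0,0,0,0,0,0]]';python3 -m inch '[[1,0,0,0.01,0,0,0],[1,0,0,0.01,0,0,0],[1,0,0,0,0,0,0]]')| grep -E "eef|force"
```

```text
eef_pos: [0.612, 0.0939, 0.073]
wrist_force: [-2.4, -0.1, 9.7]
eef_pos: [0.6122, 0.094, 0.073]
wrist_force: [-2.6, -0.3, 11.3]
```

All three points stop at 0.0730, which matches the height calculated for home. Retreating and checking.

```bash
python3 -m inch '[[1,0,0,-0.3,0,0,0],[1,0,0,-1,0,0,0],[1,0,0,-1,0,0,0],[1,0,0,-1,0,0,0],[1,0,-0.7,-0.5,0,0,0],[1,-0.5,-1,0,0,0,0],[1,-0.5,-1,0,0,0,0],[1,0,0,0,0,0,0],[1,0,0,0,0,0,0],[1,0,0,0,0,0,0]]'
python3 - <<'E'
from h import *
im,K,M,c=cam('scene')
for t in models.tip_of('scene','rim'): print(t['at'],round(t['p'],2),onz(t['at'],K,M,c,.059))
a=cv2.resize(im[150:250,260:420],None,fx=5,fy=5,interpolation=cv2.INTER_CUBIC); save(a,'s3.png')
im,K,M,c=cam('top'); save(im[90:330,90:430],'t3.png')
E
```

```text
time_s: 48.9
eef_pos: [0.5039, 0.0539, 0.2221]
tcp_rot: [0.707, 0.707, 0.0, 0.0]
wrist_force: [1.5, -0.2, 1.1]
finger_gap: 0.0
[219.9, 215.3] 0.89 [ 0.70367356 -0.17521705  0.059     ]
[332.3, 196.6] 0.77 [0.58792534 0.10712848 0.059     ]
[226.9, 159.8] 0.71 [ 0.47333395 -0.21877787  0.059     ]
```

View pics/s3.png

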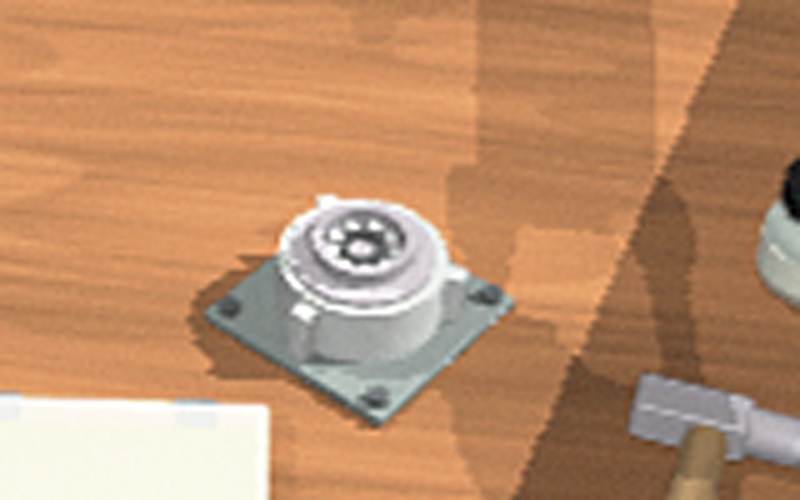

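View pics/t3.png

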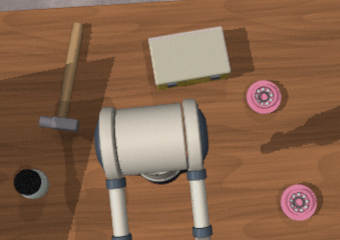

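The scene crop shows the flange lying flush on the boss, centred at about (362,250), with an even ring of boss face round it. The top view shows the other things where they were. Handing in.

```bash
python3 -c "
from cell import env
env.job_done()"
```

```text
the job is handed in; nothing more can be done
```

The steel cup is home in the hub bore with its flange flush on the boss. I handed the job in at about 49 s of the 72 s allowed.

- **Placing:** I gripped the cup by its collar and lowered it into the bore, flange up. Its first contact on the shoes read about 5 N at the wrist, about 9 N with the cup's weight, and then I let go.
- **Pressing:** With the fingers shut I pressed over each shoe in turn, about 2 mm at a time for three rounds. A last pass in smaller steps brought it home. The shoes gave at about 10–13 N.
- **Forces:** The most I read was 18 N, when testing that the flange was down. Readings came only at the end of each move, so a brief peak in between would not show.
- **Last checks:** All three press points stopped at the same tool height, within 0.1 mm, with the force rising. That height matches the one calculated for home. The final scene picture shows the flange flush all round and the arm clear.
- **Other things:** In the final top view the hammer, parts box, jar and the two pink cups look unmoved. The carton was outside that crop, but the arm never went near it. I judged this by eye and did not measure it.

No check failed or disagreed. The press points drifted sideways by up to 1.5 mm under load because the arm gives a little, but this did not affect the result.

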